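# Load the drum mill up its ramp and close the retaining bail

### The arm

A 7-joint arm with a two-finger parallel gripper is mounted at the origin on a cart in front of the work surface, level with it; the furniture and walls round the work are solid. World frame = base frame: x ahead of the robot, y to its left, z up, the work surface at z = 0. Lengths are in mm, angles in rad, forces in N, time in s.
With the tool pointing down it reaches from about 375 to 925 mm from the base axis. Payload 3.1 kg.
Tool frame: the origin (TCP) lies midway between the tips of the shut fingers; the grasp point (between the pads) lies 19 mm behind it; x points along the fingers, y is the direction in which the jaws open and shut, and the axes are right-handed (so a half turn about x gives the same grasp; the last joint's range is limited). The gripper opens to 85 mm and grips with 20 to 120 N. Pads are 22 mm wide; open, the fingers measure 114 mm over their backs; the gripper's body (76 mm by 85 mm) begins 54 mm behind the grasp point. The pads swing forward as they close: fully open they stand 13 mm farther back than shut.
Start: joints at [-1.297, 0.383, 0.044, 1.598, -0.018, 1.161, -0.05], TCP at [236.118, 605.6, 231.269] pointing down, gripper open.
Joint ranges: [-2.61, 2.61], [-0.41, 2.15], [-1.48, 1.57], [0, 2.5], [-1.57, 4.71], [0.05, 1.97], [-2.85, 2.85]. Speed limits (rad/s): [2.79, 2.79, 3.14, 3.14, 3.14, 3.14, 3.14].

### API

Orientations are given as a unit quaternion [w, x, y, z].
In Python, from rig import ctrl gives the robot as it stands.
- The arm moves only by the tool play_rows, never from a script. Its argument "rows" is a list of rows, each a list of 7 numbers: the turn, a rotation vector about the tool's x, y, z in degrees, then the shift along the tool's x, y, z in cm, then the opening, from -1 (shut) to 1 (fully open), so that 0 is half open. In form: [[rx, ry, rz, x, y, z, grip], ...]. A call has 1 to 12 rows; each row shifts and turns the commanded pose from where the row before left it, along the tool's axes as they then stand; what a row does not reach is not made up. A row lasts 1/10 s, in which the tool goes at most 50 mm and 8.59 degrees, less where a joint would pass 70% of its speed; a pose out of reach is approached as far as the arm can. A call is refused whole if a number of a shift passes 5 or a number of a turn 8.59, either way. A call with a gripper value outside its range is refused whole. The fingers move at their own pace and stop on an object; "grip_force" is the grip in N (left out, the last holds). Time passes only in rows, so rows that do not move let the fingers close. It gives the time, the measured TCP pose, the force and the opening at its end, in the units of the state.
- ctrl.get_state(): the state, without advancing time (a new reading comes with each control period).
- ctrl.snapshot(name): name is "scene" or "top" or "wrist"; returns a dict with "img" (400x640x3 uint8, red, green, blue), "fx", "fy", "cx", "cy" (pixels), "position" and "orientation" of the camera in the world; the wrist camera has in their place "T_tool_cam" (4x4, takes a point from camera to tool coordinates, whose origin is the TCP and whose axes are the tool frame's). Camera axes: x right, y up, looking along -z (the intrinsics and any distortion apply to the point x, -y, -z); pixel columns grow to the right and rows downward; lengths in mm; the calibration is good to about 2 mm. A picture is of the moment at which its call begins: read the wrist's pose just before it. There is no depth.
- ctrl.hand_in(): hands the job in, once; it reports no verdict.
The state is a dict: "time": time; "joint_positions": joint angles; "joint_vel": joint speeds; "effort": joint torques, N m; "position": TCP position; "eef_rot": TCP orientation; "wrist_force": force on the tool from outside, world axes, zero at the start; "ft_torque": the same for the moment, N m; "grip_width": opening from 0.0 (shut) to 1.0 (fully open).
Only numpy, scipy, OpenCV 4.12 (cv2) and the standard library are available. Lean on these libraries where they do the work, as an engineer would, in place of code of your own. Each camera call takes 0.05 s, during which the arm holds its last target.

### The job

Load the bench mill: with the fingertips, push the loose drum slowly and steadily up the loading ramp, without letting it roll back or run away, until it comes up to the rubber stop and sits down between the two rollers. Then swing the retaining bail over and press it fully down on its rests so that it keeps the drum in. Do not lift the drum, and leave the things standing round the mill where they are.

Things in the scene. Friction and masses are not known exactly. Their poses are not given: they have to be found in the camera images.
- mill: Bench drum mill fixed to the table: dark base, two black rubber rollers between grey bearing plates, grey motor box behind. Origin: on the table top under the middle of the rollers. x: the level direction the drum is pushed in, from ramp foot to motor box; z up; y along the rollers. In this frame (mm): roller radius 12, axes at x -26 and 26, z 19; bearing plates y +-70 to +-76, up to z 44.
- cradle (a point): Centre of the drum when it is seated between the rollers: mill frame x 0, z 54.5 mm, half-way between the bearing plates (the drum has 13 mm of play along y). Axes as the mill's.
- stop (a point): Middle of the face of the black rubber stop that the drum comes up against (14 mm high, 110 mm wide, 33.5 mm beyond the cradle's middle, 1.5 mm clear of a seated drum), on the motor box. The box fills mill frame x 44 to 110, y +-66 mm and is 70 mm high. Axes as the mill's.
- ramp: Loading ramp of bare aluminium sheet, fixed in front of the mill, rising 12 degrees from the table to the top of the front roller; 137 mm long along the slope, 135 mm wide between side flanges that stand 13 mm above it and spread at the foot. Origin: on the sheet's upper face, middle of its foot (mill frame x -173, y 0, z 0 mm). x up the slope, z square to the sheet, y across.
- drum: Loose grey drum, 127 mm long, smooth and slippery, with two hard black tyres (45 to 56 mm from the middle) and an aluminium lid, lying across the ramp's foot; diameter 62 mm, 64 over the tyres; 0.4 to 0.8 kg. Origin: its centre. y: its long axis; x and z turn as it rolls. It starts 17 to 42 mm before the foot, within 6 mm of the middle and 0.1 rad of square.
- bail (a joint): Retaining bail, a U of 6 mm steel wire hinged on the sides of the motor box (axis along the mill's y at mill x 55, z 60 mm). 0 = fully down on its rests, above and in front of the seated drum; grows as it swings up and back; starts leaning back over the box at 1.5 to 1.7 rad. The stiff hinge holds it where it is left (1 to 3 N at the bar moves it). A drum not fully seated blocks it.
- bail_bar (a point): Middle of the bail's cross bar: a black rubber sleeve 10 mm thick and 100 mm long, along the mill's y, 86 mm from the hinge axis; 140 mm are free between the bail's arms. Fully down, this point is at mill x -28, z 82.5 mm; at the start it is 140 to 146 mm above the table, over the motor box.
- rock_cast: Plaster rock casting, 54 x 80 x 36 mm, loose on the table beside the mill, to be left alone. Origin: centre of its underside.
- small_cast: Smaller plaster rock casting, 47 x 56 x 29 mm, loose beside the mill, to be left alone. Origin: centre of its underside.
- paint_pot: Paint pot with black flip cap, about 61 x 50 x 55 mm, standing on the robot's side of the mill, to be left alone. Origin: centre of its underside.
- tape: Roll of black tape, 59 x 57 x 19 mm, lying flat near the table's front edge, to be left alone. Origin: centre of its underside.

How it is judged (in metres and radians):
On the way, in this order (a step that is already met when the one before it is completed fails the run):
1. the drum is pushed up the ramp, past half its length, with the fingers (x of drum in the frame of ramp between 0.08 and 0.14 m and contact force between the fingers and drum above 0.1 N).
2. the drum rests in the cradle between the rollers (x of drum in the frame of mill between -0.006 and 0.006 m and z of drum in the frame of mill between 0.0485 and 0.0605 m and angle between the y axis of drum and the y axis of mill, either way round below 0.06 rad and linear speed of drum below 0.03 m/s), for 0.2 s.
3. the bail is down over the drum (value of joint bail below 0.08 rad), for 0.1 s.
At the end, for the whole second after the job is handed in: The drum rests between the two rollers (centre within 6 mm of the middle of the cradle, within 6 mm of its seated height, square to within 0.06 rad, at rest) and the bail is down within 0.08 rad of its rests (all of step 2 and value of joint bail below 0.08 rad and angular speed of drum below 0.5 rad/s); the robot touches nothing.
It fails at once if the drum rolls back or runs on by itself on the ramp (faster than 0.3 m/s without the fingers on it), or is shoved faster than 0.45 m/s (x of drum in the frame of mill below -0.045 m and (linear speed of drum above 0.45 m/s or (linear speed of drum above 0.3 m/s and contact force between the fingers and drum below 0.05 N))).
It fails at once if the drum is lifted (more than 15 mm off the ramp or as far off the table) (z of drum in the frame of ramp above 0.047 m).
It fails at once if the drum is stood on end or tipped (angle between drum's own y axis and vertical below 1.2 rad).
It fails at once if a thing beside the mill is shifted by more than 20 mm (distance of any of rock_cast, small_cast, paint_pot, tape from where it was at the start of the episode above 0.02 m).
It also fails if it takes over 58 s, if anything falls off the work surface, if the arm or the gripper's body presses on something with over 40 N, if the wrist force passes 120 N, or if a joint passes its speed limit or range.

## Working session

There is one attempt and no reset: what is moved stays moved. The work goes in short steps, Python scripts to look and compute and a tool call to move; the robot and the scene stay as the last step left them, time stands still between calls to the robot, and variables do not carry over. Pictures are saved under pics/ and viewed, and the job is handed in when it is done.

Besides the shell and the picture viewer there is one more tool, called after "Call:" in YAML: its name, and indented under it one key for each argument. play_rows: Moves the arm, as the interface text tells. Its arguments: {"type":"object","properties":{"rows":{"type":"array","items":{"type":"array","items":{"type":"number"}}},"grip_force":{"type":"number"}},"required":["rows"]}

```bash
mkdir -p pics; ls; python3 - <<'E'
from rig import ctrl
import cv2,json
print(ctrl.get_state())
for n in ["scene","top","wrist"]:
    s=ctrl.snapshot(n); cv2.imwrite(f"pics/{n}0.png",s["img"][:,:,::-1])
    print(n,{k:(v.tolist() if hasattr(v,'tolist') else v) for k,v in s.items() if k!="img"})
E
```

```text
pics
{'time': 0.0, 'joint_positions': array([-1.29684022,  0.38383312,  0.04386782,  1.59958608, -0.01789044,
        1.16118906, -0.0498911 ]), 'joint_vel': array([-0.00084908,  0.00113379,  0.0010513 , -0.00044153,  0.00128727,
        0.00114413,  0.00051355]), 'effort': array([ 7.37915634e-04, -4.33464146e+01,  1.02440313e+00, -2.49517822e+01,
        1.04479026e-02,  1.16020854e-02,  6.73729616e-06]), 'position': array([235.79911684, 604.70882616, 229.8832988 ]), 'eef_rot': array([ 0.69481511,  0.12973865,  0.69504448, -0.13157896]), 'wrist_force': array([-0.31540426, -0.34395244, -0.74342287]), 'ft_torque': array([ 0.01731914,  0.02132594, -0.00103954]), 'grip_width': 0.9988953466886898}
scene {'fx': 411.82802218131735, 'fy': 411.82802218131735, 'cx': 319.04350010595294, 'cy': 198.32346290102663, 'position': [54.300480970094085, -327.3981383978707, 675.4614470658831], 'orientation': [0.7934246083563044, 0.3326774458888773, -0.19838600060638933, -0.4695168821404613]}
top {'fx': 452.5261563923653, 'fy': 452.5261563923653, 'cx': 326.76051813174854, 'cy': 197.34984548436424, 'position': [388.38584270684504, -63.026710845441706, 1076.463612021939], 'orientation': [0.7116010406105088, 0.07282233015720065, -0.0493759425004055, -0.6970529990859472]}
wrist {'fx': 350.6551421424397, 'fy': 350.6551421424397, 'cx': 321.00586679431603, 'cy': 197.7155437486043, 'T_tool_cam': [[-0.0013620404679490785, 0.31394111251994594, -0.9494414793527293, -141.39820727935805], [0.9999990399312997, 0.00018557247477055228, -0.0013732076799541164, 0.268814572841114], [-0.00025491614179234934, -0.9494424381881148, -0.313941063872131, -80.5792582407835], [0.0, 0.0, 0.0, 1.0]]}
```

View pics/scene0.png

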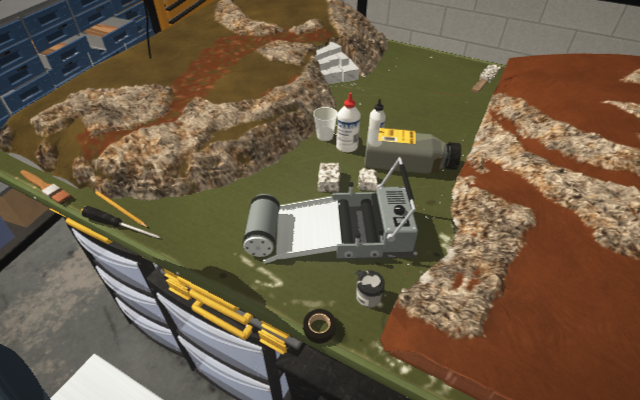

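View pics/top0.png

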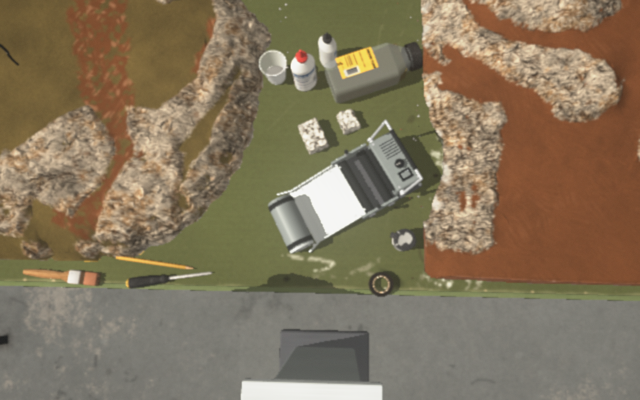

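View pics/wrist0.png

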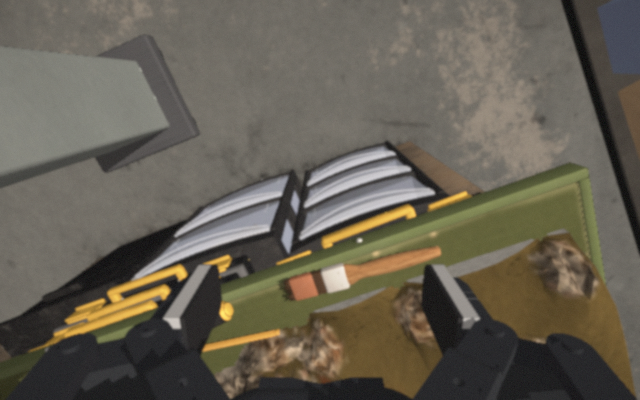

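```bash
cat > h.py <<'E'
import numpy as np,cv2
from scipy.spatial.transform import Rotation as R
def Rq(q): return R.from_quat([q[1],q[2],q[3],q[0]])
def ray(s,u,v,st=None):
    d=np.array([(u-s["cx"])/s["fx"],-(v-s["cy"])/s["fy"],-1.0])
    if "position" in s: return np.array(s["position"]),Rq(s["orientation"]).apply(d)
    T=np.array(s["T_tool_cam"]);Rt=Rq(st["eef_rot"])
    return Rt.apply(T[:3,3])+st["position"],Rt.apply(T[:3,:3]@d)
def onz(s,u,v,z,st=None):
    o,d=ray(s,u,v,st);return o+d*(z-o[2])/d[2]
def proj(s,p,st=None):
    p=np.asarray(p,float)
    if "position" in s: c=Rq(s["orientation"]).inv().apply(p-np.array(s["position"]))
    else:
        T=np.array(s["T_tool_cam"]);t=Rq(st["eef_rot"]).inv().apply(p-st["position"]);c=(t-T[:3,3])@T[:3,:3]
    return s["cx"]-s["fx"]*c[...,0]/c[...,2], s["cy"]+s["fy"]*c[...,1]/c[...,2]
E
python3 - <<'E'
import cv2
a=cv2.imread("pics/top0.png")[100:270,255:445];cv2.imwrite("pics/topc.png",cv2.resize(a,None,fx=4,fy=3.5*4/4,interpolation=cv2.INTER_CUBIC) if 0 else cv2.resize(a,None,fx=3.5,fy=3.5,interpolation=cv2.INTER_CUBIC))
a=cv2.imread("pics/scene0.png")[145:285,230:440];cv2.imwrite("pics/scenec.png",cv2.resize(a,None,fx=3.8,fy=3.8,interpolation=cv2.INTER_CUBIC))
E
```

```text
(no output)
```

View pics/topc.png

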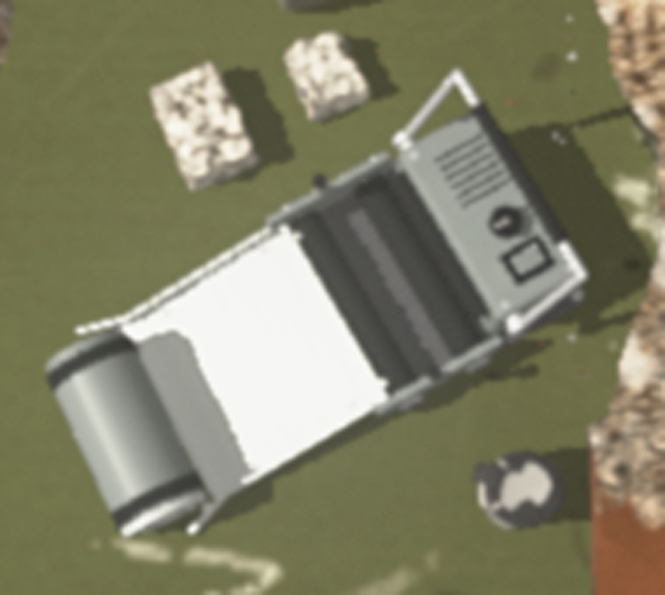

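View pics/scenec.png

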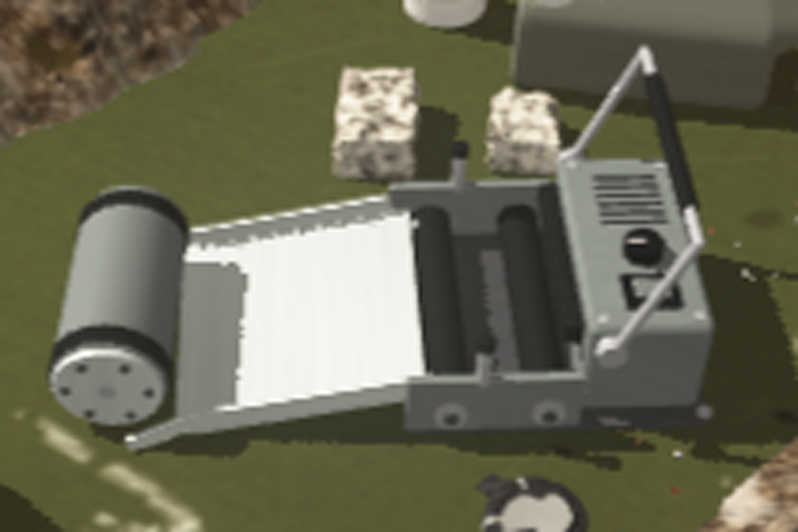

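```bash
cat > fit.py <<'E'
from h import *
from scipy.optimize import least_squares
from rig import ctrl
T=ctrl.snapshot("top");S=ctrl.snapshot("scene")
T.pop("img");S.pop("img")
import pickle;pickle.dump((T,S),open("cams.pkl","wb"))
t=lambda u,v:(255+u/3.5,100+v/3.5)
s=lambda u,v:(230+u/3.8,145+v/3.8)
obs=[(T,t(398,148),(44,66,70)),(T,t(498,328),(44,-66,70)),(T,t(288,232),(-39,67.5,28.5)),(T,t(385,387),(-39,-67.5,28.5)),
(S,s(562,162),(44,66,70)),(S,s(594,335),(44,-66,70)),(S,s(712,322),(110,-66,70)),(S,s(663,163),(110,66,70)),(S,s(413,212),(-39,67.5,28.5)),(S,s(425,378),(-39,-67.5,28.5))]
def W(p,P):
    c,n=np.cos(p[2]),np.sin(p[2]);return np.array([p[0]+c*P[0]-n*P[1],p[1]+n*P[0]+c*P[1],P[2]])
def f(p): return np.concatenate([np.array(proj(C,W(p,P)))-uv for C,uv,P in obs])
r=least_squares(f,[400,-100,-1.0],loss="soft_l1")
print(r.x,np.degrees(r.x[2]));print(f(r.x).reshape(-1,2).round(1))
for k in (T,S):
    q=[i for i,o in enumerate(obs) if o[0] is k]
    g=lambda p:f(p).reshape(-1,2)[q].ravel()
    print(least_squares(g,r.x).x)
# drum
p=r.x
def M(w): 
    d=np.array(w)[:2]-p[:2];c,n=np.cos(p[2]),np.sin(p[2]);return np.array([c*d[0]+n*d[1],-n*d[0]+c*d[1]])
for z,uv in [(31,t(47,372)),(31,t(122,530))]: print("drum pt",M(onz(T,*uv,z)),onz(T,*uv,z))
# bail bar ends: 
for nm,uvt,uvs in [("A",t(457,75),s(645,52)),("B",t(578,272),s(697,238))]:
    o1,d1=ray(T,*uvt);o2,d2=ray(S,*uvs)
    A=np.stack([d1,-d2],1);k=np.linalg.lstsq(A,o2-o1,rcond=None)[0];P=(o1+k[0]*d1+o2+k[1]*d2)/2
    print(nm,P,M(P),np.linalg.norm(o1+k[0]*d1-o2-k[1]*d2))
for nm,uv,z in [("rock",t(205,125),36),("small",t(325,75),29),("pot",t(520,490),50),("potcap",t(480,490),50)]: print(nm,onz(T,*uv,z),M(onz(T,*uv,z)))
print("tape",onz(T,381,284,19),M(onz(T,381,284,19)))
E
python3 fit.py
```

```text
[ 612.28452216 -117.05008141   74.3483026 ] 4259.8439526899365
[[ 0.6  1.2]
 [ 0.9 -0.8]
 [ 0.2 -1.9]
 [ 0.3  3.1]
 [-1.3 -1.9]
 [-1.6 -1.4]
 [ 1.2  1.6]
 [ 2.4 -2.6]
 [-1.  -1.5]
 [-0.7  2. ]]
[ 613.23020222 -115.89046366   74.35389913]
[ 611.35123088 -117.8474149    74.3506281 ]
drum pt [-229.7867995    56.64453763] [547.06609883 110.45186172  31.        ]
drum pt [-234.47457926  -60.85835503] [442.81315015  56.04388661  31.        ]
A [ 722.10868496 -153.79420406  135.41104487] [86.52410344 76.9743906 ] 1.0029077775659465
B [ 598.25380593 -226.69987143  136.98711381] [ 88.12623054 -66.73608425] 1.4658583586826541
rock [719.18521598   8.85406081  36.        ] [-56.00922623 155.37882077]
small [758.44683957 -72.68126623  29.        ] [ 34.25134311 148.8585244 ]
pot [ 473.00341423 -202.25648878   50.        ] [   4.59489093 -163.2122724 ]
potcap [ 472.46750515 -176.5984153    50.        ] [ -17.92719997 -150.90864063]
tape [ 373.90291546 -154.49356772   19.        ] [ -86.15022276 -225.40173956]
```

```bash
cat >> h.py <<'E'
P0=np.array([612.3,-117.0]);YAW=74.348-12*2*np.pi
c_,n_=np.cos(YAW),np.sin(YAW)
RM=np.array([[c_,-n_,0],[n_,c_,0],[0,0,1]])
O=np.array([P0[0],P0[1],0.])
def toM(w): return (np.asarray(w)-O)@RM
def toW(m): return RM@np.asarray(m,float)+O
RT=RM@np.array([[0,0,1],[0,1,0],[-1,0,0]],float) # cols tool x=down,y=My,z=Mx
def rep(st):
    Rt=Rq(st["eef_rot"])
    e=(Rt.inv()*R.from_matrix(RT)).as_rotvec(degrees=True)
    print("t",round(st["time"],2),"mill",toM(st["position"]).round(1),"turn left(deg,tool)",e.round(2),"F(mill)",(st["wrist_force"]@RM).round(1),"grip",round(st["grip_width"],2))
def go(st,m):
    Rt=Rq(st["eef_rot"]);print("shift cm",(Rt.inv().apply(toW(m)-st["position"])/10).round(2))
E
python3 - <<'E'
from h import *
from rig import ctrl
st=ctrl.get_state();rep(st);print(Rq(st["eef_rot"]).as_matrix().round(2),toW([-262,0,0]))
go(st,[-262,0,200])
E
```

```text
t 0.25 mill [-813.7   32.7  230.6] turn left(deg,tool) [3.888e+01 3.000e-02 7.000e-02] F(mill) [0.2 0.1 0.9] grip 1.0
[[-0.    0.36  0.93]
 [-0.    0.93 -0.36]
 [-1.   -0.    0.  ]] [481.98722472 110.29403996   0.        ]
shift cm [  3.11 -37.17  40.9 ]
```

Call:
play_rows:
  rows:
    - [7.78,0,0,0,0,0,0]
    - [7.78,0,0,0,0,0,0]
    - [7.78,0,0,0,0,0,0]
    - [7.78,0,0,0,0,0,0]
    - [7.78,0,0,0,0,0,0]
    - [0,0,0,0,-0.6,4.5,0]
    - [0,0,0,0,-0.6,4.5,0]
    - [0,0,0,0,-0.6,4.5,0]
    - [0,0,0,0,-0.6,4.5,0]
    - [0,0,0,0,-0.6,4.5,0]
    - [0,0,0,0,-0.3,4.5,0]
    - [0,0,0,0,0,4.5,0]

```text
time: 1.45
position: [364.1, 314.0, 231.3]
eef_rot: [0.612, 0.355, 0.612, -0.354]
wrist_force: [0.6, 0.7, -0.2]
grip_width: 0.5
```

```bash
python3 -c "
from h import *
from rig import ctrl
st=ctrl.get_state();rep(st);go(st,[-262,0,150]);print(st['joint_positions'].round(2))"
```

```text
t 1.45 mill [-497.3   -0.9  231.3] turn left(deg,tool) [ 0.01 -0.03  0.  ] F(mill) [-0.3  0.9 -0.2] grip 0.5
shift cm [ 8.12  0.09 23.54]
[-1.1   0.05  0.32  2.01 -0.02  1.08 -0.26]
```

Call:
play_rows:
  rows:
    - [0,0,0,1,0,4,0]
    - [0,0,0,1,0,4,0]
    - [0,0,0,1,0,4,0]
    - [0,0,0,1,0,4,0]
    - [0,0,0,1,0,3,0]
    - [0,0,0,1,0,2,0]
    - [0,0,0,0,0,0,0]

```text
time: 2.15
position: [468.7, 129.5, 170.2]
eef_rot: [0.611, 0.356, 0.611, -0.358]
wrist_force: [-0.3, -0.1, 0.4]
grip_width: 0.498
```

```bash
python3 -c "
from h import *
from rig import ctrl
st=ctrl.get_state();s=ctrl.snapshot('wrist');cv2.imwrite('pics/w1.png',s['img'][:,:,::-1]);rep(st)
m=cv2.cvtColor(s['img'],cv2.COLOR_RGB2HSV)
import pickle;pickle.dump((st,s),open('w1.pkl','wb'))"
```

```text
t 2.15 mill [-285.3   -2.   170.2] turn left(deg,tool) [-0.41  0.09  0.15] F(mill) [-0.1 -0.4  0.4] grip 0.5
```

View pics/w1.png

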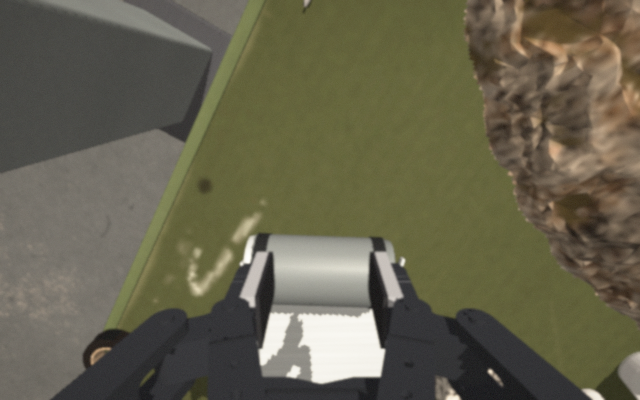

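```bash
python3 -c "
from h import *
import pickle
st,s=pickle.load(open('w1.pkl','rb'))
g=cv2.cvtColor(s['img'],cv2.COLOR_RGB2HSV)
for u in range(248,396,8):
    col=g[200:300,u].astype(int); a=np.abs(np.diff(col[:,1])); i=int(np.argmax(a[:60])); 
    v=200+i+1
    o,d=ray(s,u,v,st);o=toM(o);d=RM.T@d
    # tangent in xz plane, radius r
    r=32 if u<268 or u>372 else 31
    n=np.array([-d[2],d[0]]);n/=np.linalg.norm(n)
    # centre (x,32): |n.(c-o)|=r
    xs=[( sg*r-n[1]*(32-o[2]))/n[0]+o[0] for sg in(1,-1)]
    x=max(xs)
    k=(32-o[2])/d[2]
    print(u,v,round(x,1),round(o[1]+k*d[1],1))
"
```

```text
248 237 -202.8 -65.8
256 234 -205.7 -58.6
264 234 -205.7 -51.7
272 234 -206.7 -44.7
280 234 -206.7 -37.7
288 235 -205.6 -30.8
296 235 -205.6 -23.9
304 235 -205.5 -16.9
312 236 -204.5 -9.9
320 236 -204.5 -3.0
328 236 -204.4 4.0
336 236 -204.4 11.0
344 236 -204.3 17.9
352 237 -203.3 24.9
360 237 -203.2 31.9
368 237 -203.2 38.9
376 238 -201.1 45.9
384 239 -200.0 52.9
392 243 -195.9 60.1
```

Call:
play_rows:
  rows:
    - [-0.4,0,0,3.5,0.1,0.6,0]
    - [0,0,0,4,0,0.6,0]
    - [0,0,0,4,0,0.4,0]
    - [0,0,0,2.5,0,0.4,0]
    - [0,0,0,1,0,0,0]
    - [0,0,0,0.5,0,0,0]
    - [0,0,0,0,0,0,0]
    - [0,0,0,0,0,0,0]

```text
time: 3.0
position: [480.5, 118.0, 17.6]
eef_rot: [0.614, 0.353, 0.613, -0.351]
wrist_force: [1.3, 0.7, 0.2]
grip_width: 0.502
```

```bash
python3 -c "
from h import *
from rig import ctrl
st=ctrl.get_state();rep(st);s=ctrl.snapshot('scene');cv2.imwrite('pics/s1.png',cv2.resize(s['img'][120:290,200:440,::-1],None,fx=3.3,fy=3.3));
"
```

```text
t 3.0 mill [-269.4    2.5   17.6] turn left(deg,tool) [ 0.43 -0.01 -0.17] F(mill) [0.1 1.5 0.2] grip 0.5
```

View pics/s1.png

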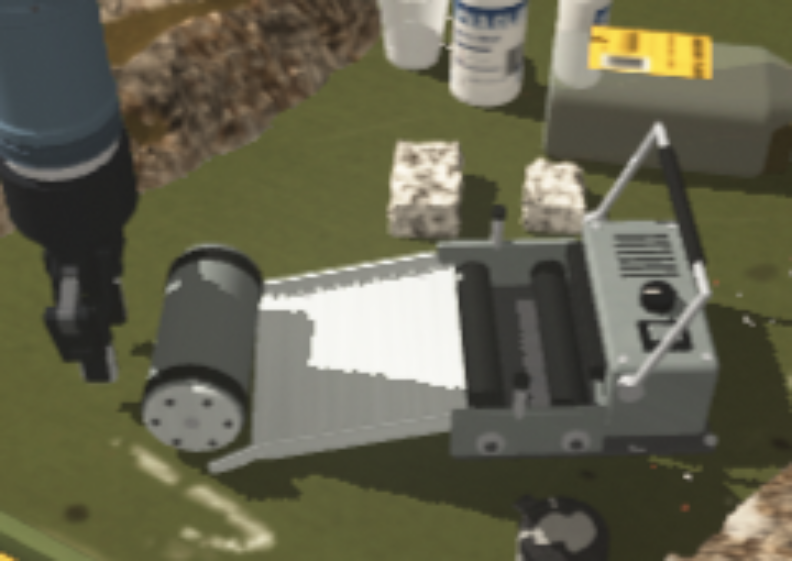

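Call:
play_rows:
  rows:
    - [0.4,0,0,0.1,-0.2,0.7,0]
    - [0,0,0,0.1,-0.1,0.7,0]
    - [0,0,0,0,0,0.5,0]
    - [0,0,0,0,0,0.5,0]
    - [0,0,0,0,0,0.5,0]
    - [0,0,0,0,0,0.5,0]
    - [0,0,0,0,0,0.5,0]
    - [0,0,0,0,0,0.5,0]

```text
time: 3.85
position: [498.2, 77.7, 14.1]
eef_rot: [0.611, 0.355, 0.612, -0.354]
wrist_force: [-0.5, 2.0, 0.3]
grip_width: 0.501
```

```bash
cat > look.py <<'E'
import sys
from h import *
from rig import ctrl
st=ctrl.get_state();rep(st);s=ctrl.snapshot('scene');cv2.imwrite(f'pics/{sys.argv[1]}.png',cv2.resize(s['img'][120:290,200:440,::-1],None,fx=3.3,fy=3.3))
E
python3 look.py s2
```

```text
t 3.85 mill [-225.6   -2.1   14.1] turn left(deg,tool) [-0.   -0.08  0.04] F(mill) [-2.   0.6  0.3] grip 0.5
```

View pics/s2.png

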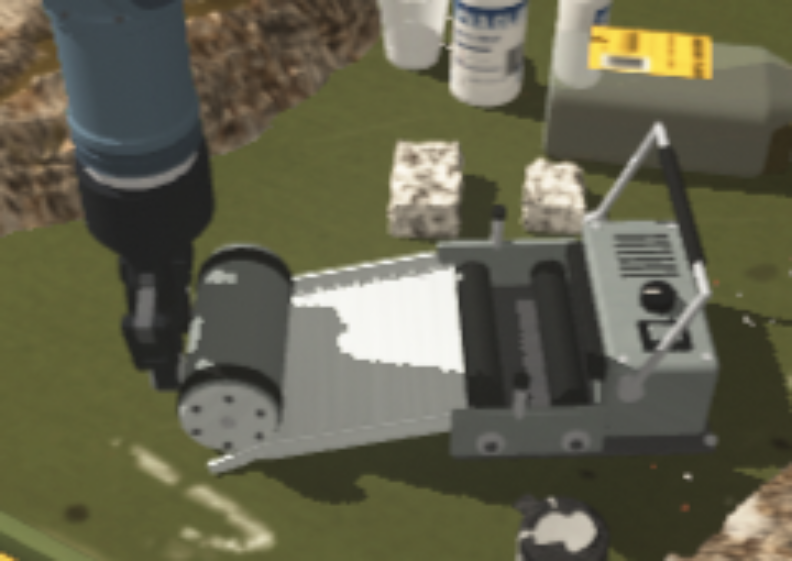

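Call:
play_rows:
  rows:
    - [0,0,0,0,0,0.6,0]
    - [0,0,0,-0.1,0,0.6,0]
    - [0,0,0,-0.15,0,0.7,0]
    - [0,0,0,-0.15,0,0.7,0]
    - [0,0,0,-0.15,0,0.7,0]
    - [0,0,0,-0.15,0,0.7,0]
    - [0,0,0,-0.15,0,0.7,0]
    - [0,0,0,-0.15,0,0.7,0]

```text
time: 4.7
position: [524.6, 33.0, 24.3]
eef_rot: [0.611, 0.354, 0.614, -0.353]
wrist_force: [-3.9, 5.8, 2.8]
grip_width: 0.5
```

```bash
python3 look.py s3
```

```text
t 4.7 mill [-173.7   -1.5   24.3] turn left(deg,tool) [ 0.13 -0.24  0.04] F(mill) [-7.  -0.5  2.8] grip 0.5
```

View pics/s3.png

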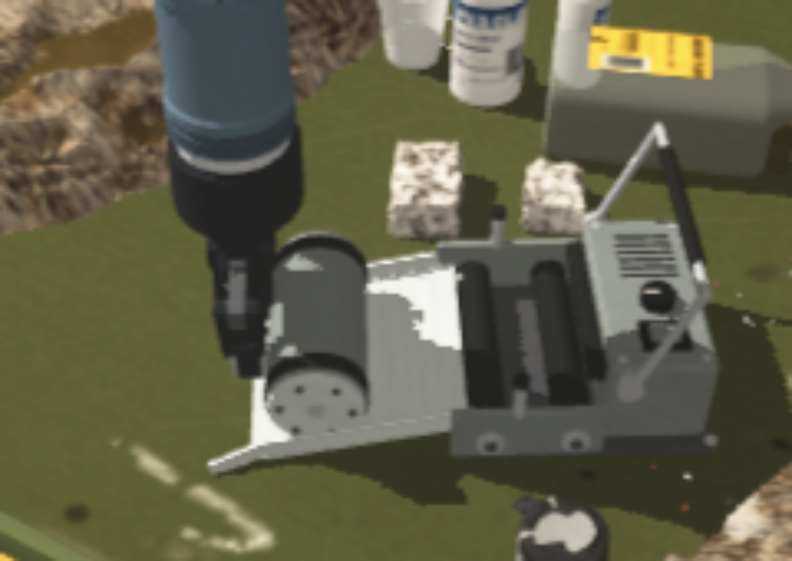

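Call:
play_rows:
  rows:
    - [0,0,0,-0.15,0,0.7,0]
    - [0,0,0,-0.15,0,0.7,0]
    - [0,0,0,-0.15,0,0.7,0]
    - [0,0,0,-0.15,0,0.7,0]
    - [0,0,0,-0.15,0,0.7,0]
    - [0,0,0,-0.15,0,0.7,0]
    - [0,0,0,-0.15,0,0.7,0]
    - [0,0,0,-0.15,0,0.7,0]
    - [0,0,0,-0.15,0,0.7,0]
    - [0,0,0,-0.15,0,0.7,0]

```text
time: 5.75
position: [559.5, -28.1, 39.1]
eef_rot: [0.611, 0.354, 0.614, -0.353]
wrist_force: [-3.2, 4.9, 3.0]
grip_width: 0.503
```

```bash
python3 look.py s4
```

```text
t 5.75 mill [-103.4   -1.6   39.1] turn left(deg,tool) [ 0.13 -0.22  0.04] F(mill) [-5.8 -0.3  3. ] grip 0.5
```

View pics/s4.png

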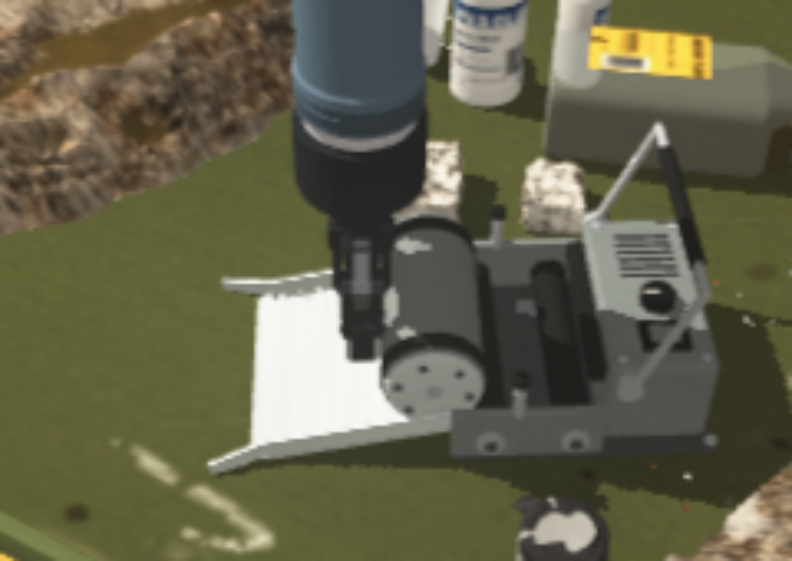

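Call:
play_rows:
  rows:
    - [0,0,0,-0.15,0,0.6,0]
    - [0,0,0,-0.15,0,0.6,0]
    - [0,0,0,-0.15,0,0.6,0]
    - [0,0,0,-0.1,0,0.6,0]
    - [0,0,0,0,0,0.6,0]
    - [0,0,0,0,0,0.6,0]
    - [0,0,0,0,0,0.6,0]
    - [0,0,0,0,0,0.6,0]
    - [0,0,0,0,0,0,0]
    - [0,0,0,0,0,0,0]

```text
time: 6.8
position: [584.1, -72.8, 44.7]
eef_rot: [0.612, 0.355, 0.612, -0.355]
wrist_force: [0.1, 0.4, -0.3]
grip_width: 0.5
```

```bash
python3 look.py s5
```

```text
t 6.8 mill [-52.4  -2.5  44.7] turn left(deg,tool) [-0.08  0.02  0.02] F(mill) [-0.3  0.2 -0.3] grip 0.5
```

View pics/s5.png

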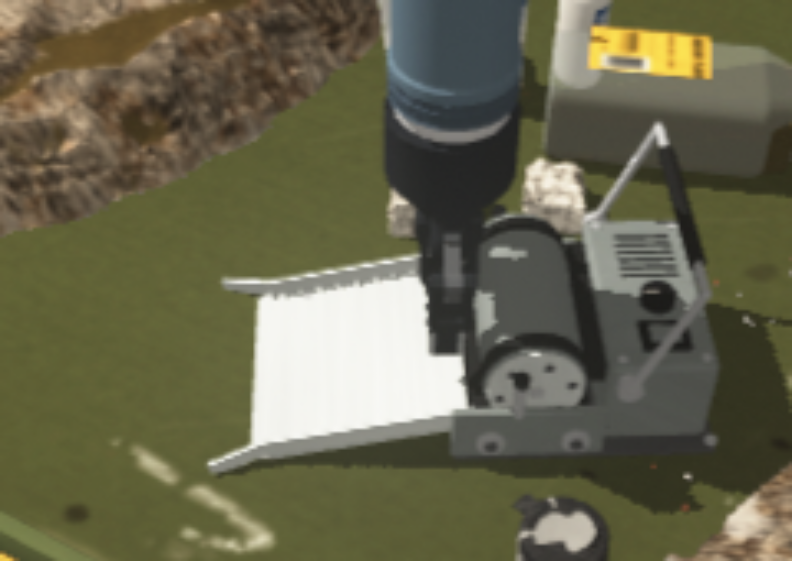

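Call:
play_rows:
  rows:
    - [0,0,0,-0.5,0,-1,0]
    - [0,0,0,-2,0,-1,0]
    - [0,0,0,-4,0,0,-1]
    - [0,0,0,-4,0,0,-1]
    - [0,0,0,-4,0,0,-1]
    - [0,0,0,-1,0,3,-1]
    - [0,0,0,0,0,3,-1]
    - [0,0,0,0,0,0,-1]

```text
time: 7.65
position: [605.1, -110.9, 201.6]
eef_rot: [0.613, 0.356, 0.609, -0.356]
wrist_force: [-1.1, -1.8, 0.3]
grip_width: 0.003
```

```bash
python3 - <<'E'
from h import *
from rig import ctrl
st=ctrl.get_state();rep(st)
for n in("top","scene","wrist"):
    s=ctrl.snapshot(n);i=s["img"][:,:,::-1]
    if n=="top": i=cv2.resize(i[100:270,255:445],None,fx=3.5,fy=3.5,interpolation=2)
    if n=="scene": i=cv2.resize(i[145:285,230:440],None,fx=3.8,fy=3.8,interpolation=2)
    cv2.imwrite(f"pics/{n}6.png",i)
E
```

```text
t 7.65 mill [ -8.9  -3.3 201.6] turn left(deg,tool) [-0.29  0.27 -0.09] F(mill) [ 1.  -1.8  0.3] grip 0.0
```

View pics/scene6.png

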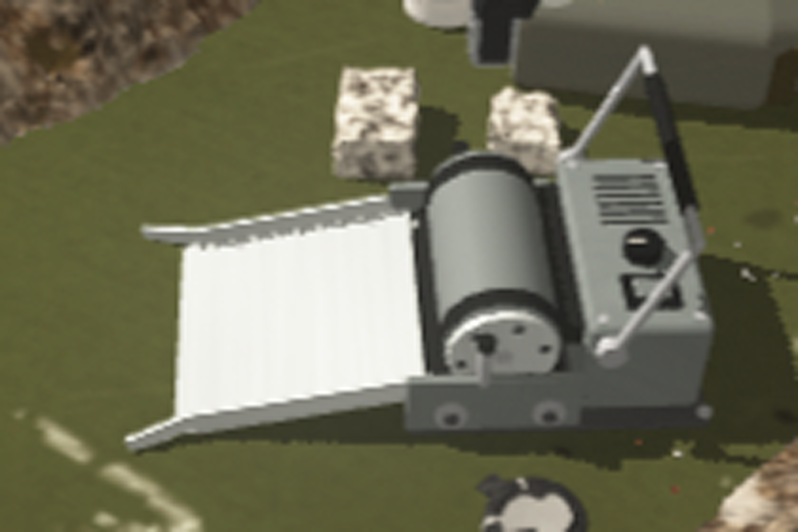

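View pics/top6.png

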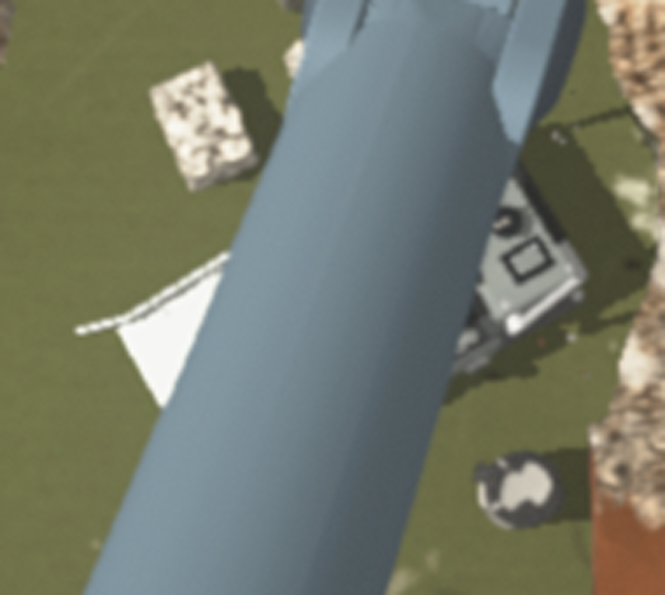

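View pics/wrist6.png

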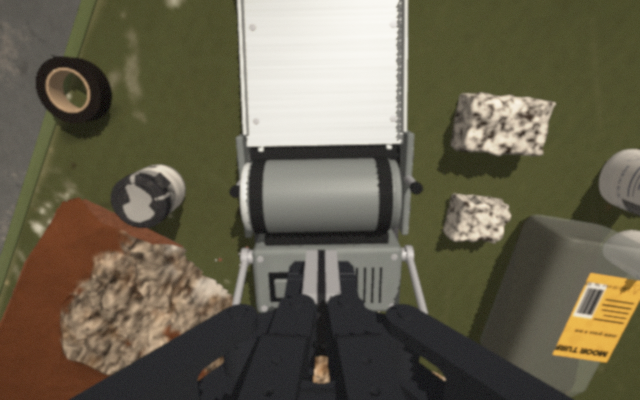

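The pictures show the drum seated square between the rollers (wrist view, drum about columns 242–395, rows 155–235). The bail is still leaning back over the box. Next I take the shut fingers over the bar and down behind it.

Call:
play_rows:
  rows:
    - [0,0,0,0,0.2,3,-1]
    - [0,0,0,0,0.2,4,-1]
    - [0,0,0,0,0,4,-1]
    - [0,0,0,0,0,2.5,-1]
    - [0,0,0,0,0,0,-1]
    - [0,0,0,0,0,0,-1]

```text
time: 8.4
position: [674.0, -220.3, 198.7]
eef_rot: [0.611, 0.355, 0.613, -0.354]
wrist_force: [-0.3, -0.0, 0.1]
grip_width: -0.001
```

```bash
python3 look.py s7;  python3 -c "
from h import *
from rig import ctrl
s=ctrl.snapshot('wrist');cv2.imwrite('pics/w7.png',s['img'][:,:,::-1])"
```

```text
t 8.4 mill [120.3   2.1 198.7] turn left(deg,tool) [ 0.01 -0.15  0.05] F(mill) [-0.1 -0.3  0.1] grip -0.0
```

View pics/s7.png

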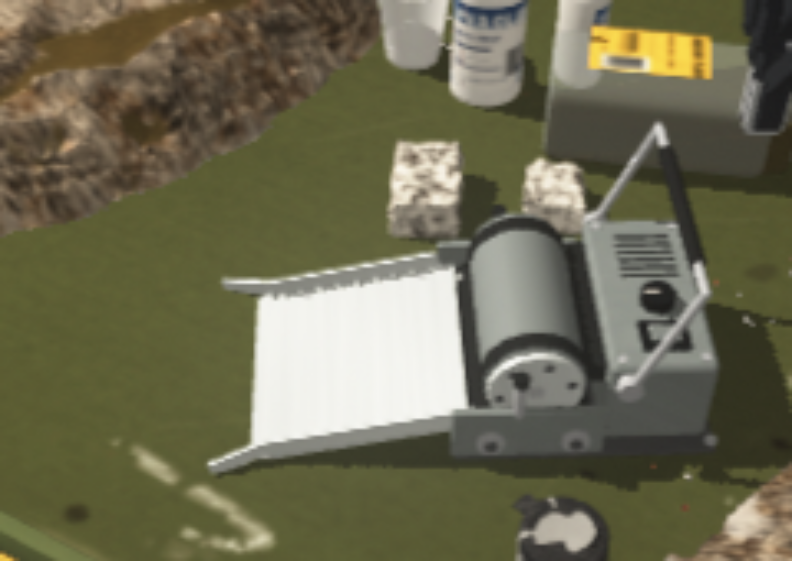

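View pics/w7.png

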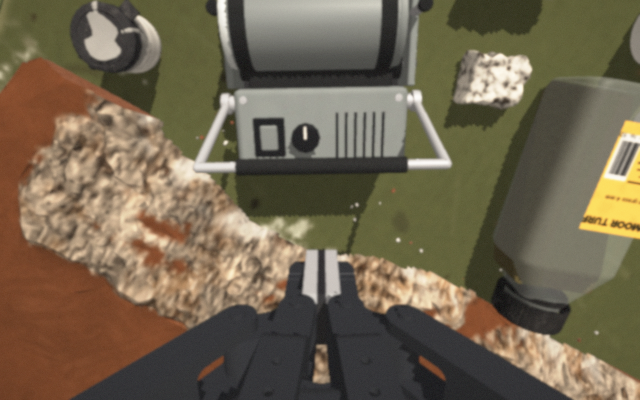

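```bash
python3 -c "
from h import *
from rig import ctrl
st=ctrl.get_state();s=ctrl.snapshot('wrist')
for u,v in((240,166),(322,165),(405,163)):print(toM(onz(s,u,v,142,st)).round(1))
T=ctrl.snapshot('top');
print(proj(s,toW([120,0,110]),st), proj(s,toW([131,0,110]),st))
# terrain edge nearest, heights 0..100 seen in the wrist and scene views
for z in(0,50,100):print(z,[toM(onz(s,u,v,z,st)).round(0)[:2].tolist() for u,v in((270,230),(322,245),(380,258))])
"
```

```text
[ 84.4 -43.2 142. ]
[ 83.7   4.2 142. ]
[ 82.4  52.1 142. ]
(np.float64(315.60636839450075), np.float64(205.84651135864263)) (np.float64(315.63821294241103), np.float64(220.52564687985588))
0 [[186.0, -50.0], [203.0, 5.0], [218.0, 68.0]]
50 [[164.0, -42.0], [179.0, 5.0], [192.0, 59.0]]
100 [[143.0, -34.0], [155.0, 5.0], [166.0, 49.0]]
```

Call:
play_rows:
  rows:
    - [0,0,0,3,0,-0.2,-1]
    - [0,0,0,3,0,0,-1]
    - [0,0,0,2,0,0,-1]
    - [0,0,0,1,0,0,-1]
    - [0,0,0,0,0,0,-1]
    - [0,0,0,0,0,-0.7,-1]
    - [0,0,0,0,0,-0.7,-1]
    - [0,0,0,0,0,-0.7,-1]
    - [0,0,0,0,0,-0.7,-1]
    - [0,0,0,0,0,-0.7,-1]

```text
time: 9.6
position: [657.0, -190.6, 111.5]
eef_rot: [0.613, 0.355, 0.61, -0.355]
wrist_force: [0.8, -1.2, 0.7]
grip_width: -0.004
```

```bash
python3 look.py s8
```

```text
t 9.6 mill [ 86.1   2.2 111.5] turn left(deg,tool) [-0.06  0.19 -0.12] F(mill) [1.5 0.1 0.7] grip -0.0
```

View pics/s8.png

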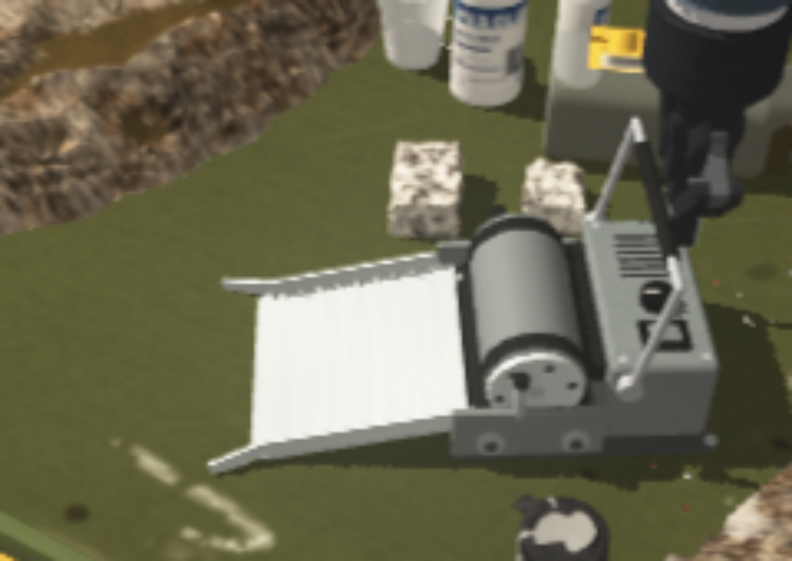

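Call:
play_rows:
  rows:
    - [0,0,0,0.2,0,-0.8,-1]
    - [0,0,0,0.2,0,-0.8,-1]
    - [0,0,0,0.2,0,-0.8,-1]
    - [0,0,0,0.2,0,-0.8,-1]
    - [0,0,0,0,0,-0.8,-1]
    - [0,0,0,0,0,-0.8,-1]
    - [0,0,0,0,0,-0.8,-1]
    - [0,0,0,0,0,-0.8,-1]
    - [0,0,0,0,0,-0.8,-1]
    - [0,0,0,0,0,0,-1]

```text
time: 10.65
position: [619.5, -125.9, 101.4]
eef_rot: [0.611, 0.354, 0.613, -0.354]
wrist_force: [-0.1, -0.2, -0.2]
grip_width: 0.004
```

```bash
python3 look.py s9
```

```text
t 10.65 mill [ 11.3   1.8 101.4] turn left(deg,tool) [ 0.04 -0.1   0.04] F(mill) [ 0.1 -0.2 -0.2] grip 0.0
```

View pics/s9.png

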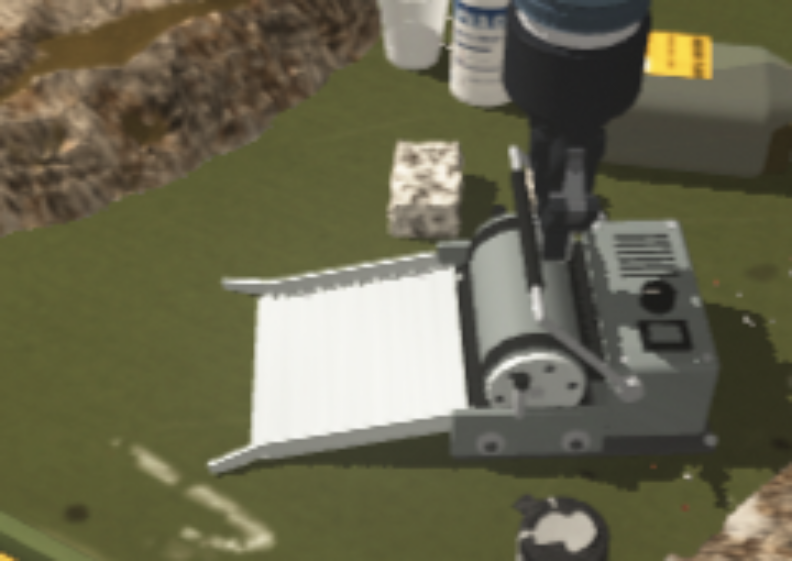

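Call:
play_rows:
  rows:
    - [0,0,0,0,0,-0.6,-1]
    - [0,0,0,0,0,-0.6,-1]
    - [0,0,0,0,0,0,-1]
    - [0,0,0,-0.5,0,1,-1]
    - [0,0,0,-2,0,0.5,-1]
    - [0,0,0,-2,0,0,-1]
    - [0,0,0,0,0,0,-1]
    - [0,0,0,0,0,0,-1]

```text
time: 11.5
position: [622.2, -129.5, 147.4]
eef_rot: [0.612, 0.355, 0.612, -0.354]
wrist_force: [0.6, -0.1, -0.2]
grip_width: -0.0
```

```bash
python3 look.py s10; python3 -c "
from h import *
from rig import ctrl
s=ctrl.snapshot('wrist');cv2.imwrite('pics/w10.png',s['img'][:,:,::-1])"
```

```text
t 11.5 mill [ 15.7   2.4 147.4] turn left(deg,tool) [-0.01 -0.04 -0.07] F(mill) [ 0.4  0.5 -0.2] grip -0.0
```

View pics/s10.png

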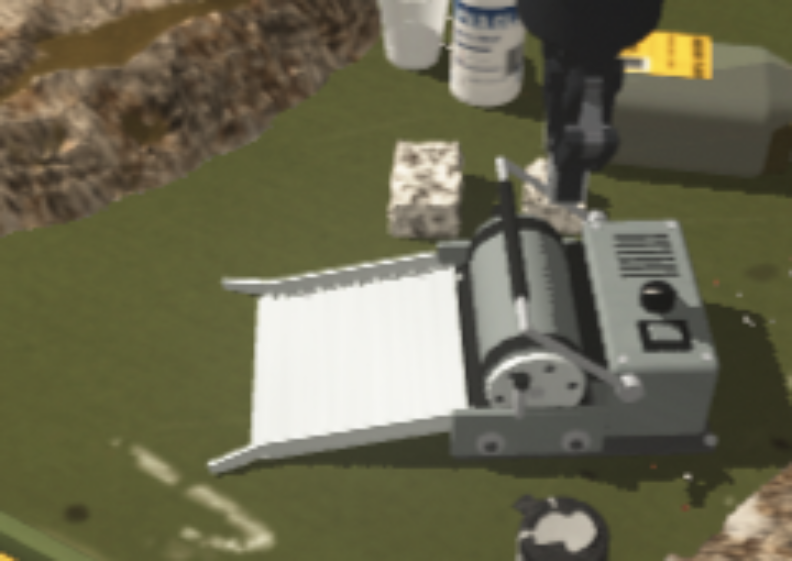

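View pics/w10.png

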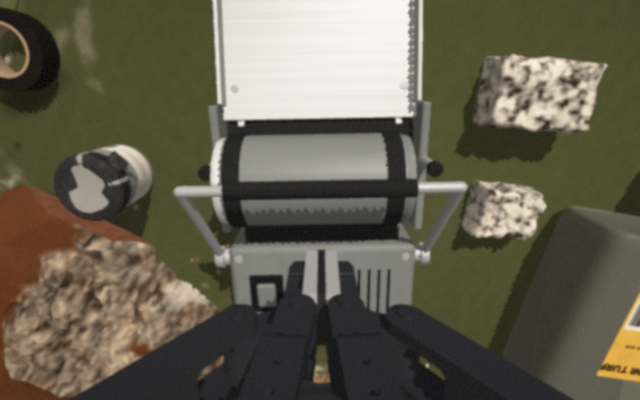

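```bash
python3 -c "
from h import *
from rig import ctrl
from scipy.optimize import brentq
st=ctrl.get_state();s=ctrl.snapshot('wrist');o,d=ray(s,320,188,st);o=toM(o);d=RM.T@d
f=lambda k:np.hypot(o[0]+k*d[0]-55,o[2]+k*d[2]-60)-86
ks=np.linspace(50,300,500);v=[f(k) for k in ks]
for a,b,x,y in zip(ks,ks[1:],v,v[1:]):
  if x*y<0: print(o+brentq(f,a,b)*d)
go(st,[-20,4,147])
"
```

```text
[-13.4861164    1.42085351 112.01588084]
shift cm [-0.11  0.25 -3.49]
```

Call:
play_rows:
  rows:
    - [0,0,0,0,0.2,-2,-1]
    - [0,0,0,0,0,-1.7,-1]
    - [0,0,0,1,0,0,-1]
    - [0,0,0,1,0,0,-1]
    - [0,0,0,0.7,0,0,-1]
    - [0,0,0,0.7,0,0,-1]
    - [0,0,0,0.7,0,0,-1]
    - [0,0,0,0.7,0,0,-1]
    - [0,0,0,0.5,0,0,-1]
    - [0,0,0,0.4,0,0,-1]
    - [0,0,0,0,0,0,-1]

```text
time: 12.75
position: [604.9, -98.0, 89.0]
eef_rot: [0.612, 0.354, 0.612, -0.355]
wrist_force: [0.3, 0.2, -0.4]
grip_width: -0.003
```

```bash
python3 look.py s11
```

```text
t 12.75 mill [-20.1   3.   89. ] turn left(deg,tool) [-0.09  0.04  0.07] F(mill) [-0.   0.3 -0.4] grip -0.0
```

View pics/s11.png

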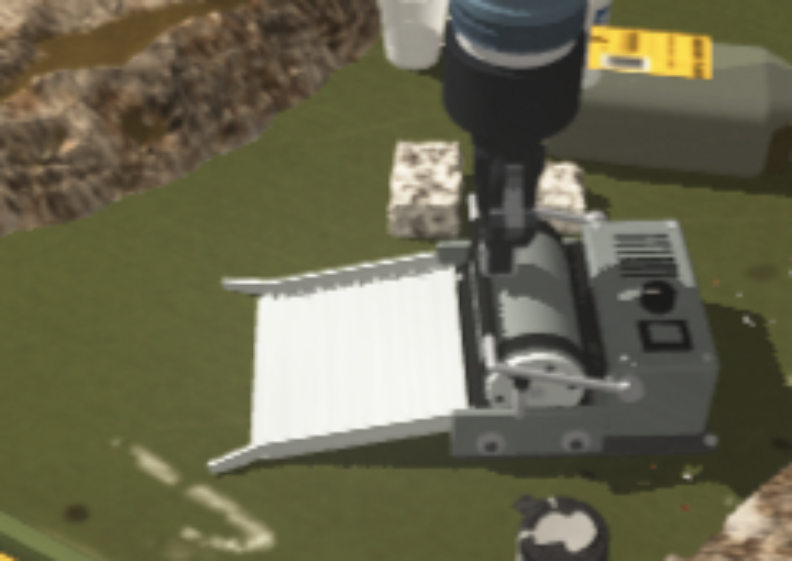

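Call:
play_rows:
  rows:
    - [0,0,0,-2,0,0,-1]
    - [0,0,0,-1,0,-0.4,-1]
    - [0,0,0,0,0,-0.4,-1]
    - [0,0,0,1,0,0,-1]
    - [0,0,0,1,0,0,-1]
    - [0,0,0,0.5,0,0,-1]
    - [0,0,0,0.5,0,0,-1]
    - [0,0,0,0,0,0,-1]

```text
time: 13.6
position: [600.5, -90.0, 88.5]
eef_rot: [0.611, 0.354, 0.612, -0.355]
wrist_force: [0.4, 0.5, 0.3]
grip_width: -0.003
```

```bash
python3 look.py s12
```

```text
t 13.6 mill [-29.3   3.2  88.5] turn left(deg,tool) [-0.04 -0.05  0.11] F(mill) [-0.2  0.6  0.3] grip -0.0
```

View pics/s12.png

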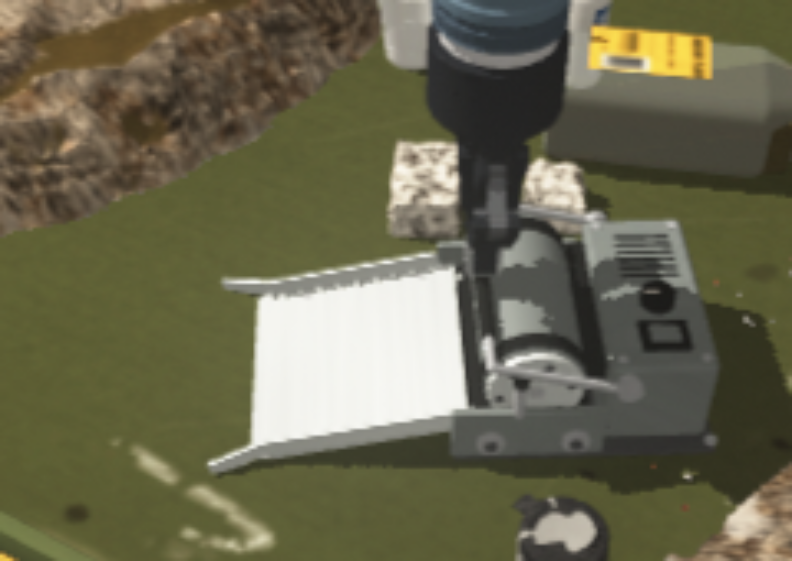

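Finger is now over the bar, with almost no force yet. I press on in small steps.

Call:
play_rows:
  rows:
    - [0,0,0,0.2,0,0,-1]
    - [0,0,0,0.2,0,0,-1]
    - [0,0,0,0.2,0,0,-1]
    - [0,0,0,0,0,0,-1]

```text
time: 14.05
position: [601.8, -90.2, 87.1]
eef_rot: [0.611, 0.355, 0.612, -0.354]
wrist_force: [-4.9, 1.4, 15.8]
grip_width: 0.004
```

```bash
python3 look.py s13
```

```text
t 14.05 mill [-28.4   4.2  87.1] turn left(deg,tool) [-0.06 -0.08 -0.07] F(mill) [-3.7 -3.6 15.8] grip 0.0
```

Call:
play_rows:
  rows:
    - [0,0,0,0.2,0,0,-1]
    - [0,0,0,0,0,0,-1]
    - [0,0,0,0,0,0,-1]
    - [0,0,0,-1,0,0,-1]
    - [0,0,0,-3,0,0,-1]
    - [0,0,0,-4,0,0,-1]
    - [0,0,0,-2,0,0,-1]
    - [0,0,0,0,0,-4,-1]
    - [0,0,0,0,0,-4,-1]
    - [0,0,0,0,0,0,-1]
    - [0,0,0,0,0,0,-1]

```text
time: 15.2
position: [561.2, -19.1, 181.8]
eef_rot: [0.612, 0.354, 0.612, -0.353]
wrist_force: [0.1, -0.4, -0.2]
grip_width: 0.0
```

```bash
python3 look.py s14; python3 -c "
from h import *
from rig import ctrl
s=ctrl.snapshot('wrist');cv2.imwrite('pics/w14.png',s['img'][:,:,::-1])"
```

```text
t 15.2 mill [-110.3    4.4  181.8] turn left(deg,tool) [ 0.15 -0.02 -0.03] F(mill) [ 0.3 -0.1 -0.2] grip 0.0
```

View pics/s14.png

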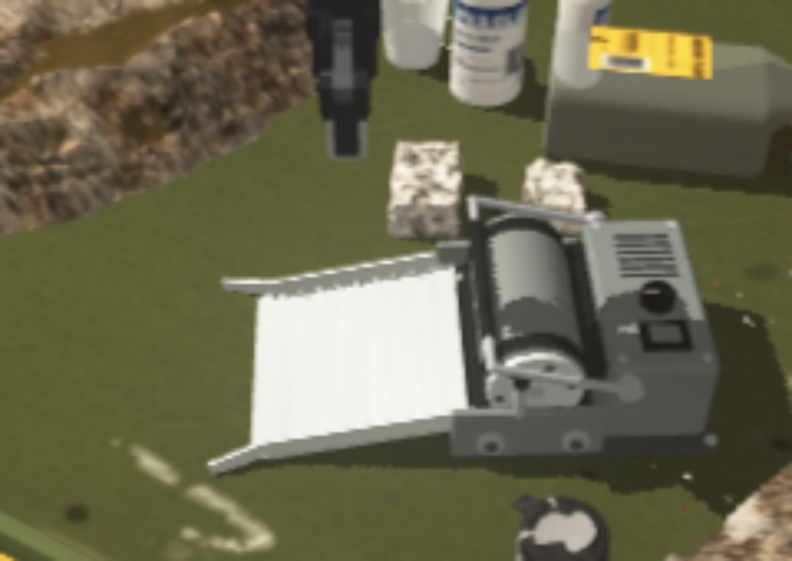

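View pics/w14.png

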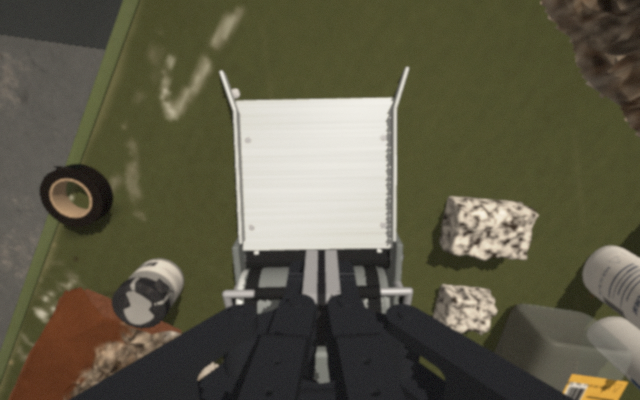

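```bash
python3 -c "
from h import *
from rig import ctrl
s=ctrl.snapshot('scene');st=ctrl.get_state();w=ctrl.snapshot('wrist')
for b in(0,.05,.1,.15):
  a=b+np.arctan2(22.5,83)
  for y in(-71,71):
    P=toW([55-86*np.cos(a),y,60+86*np.sin(a)]);u,v=proj(s,P);U,V=proj(w,P,st)
    print(b,y,'crop',round((u-200)*3.3),round((v-120)*3.3),'wrist',round(U),round(V))
# lid centre when seated
u,v=proj(s,toW([0,-63.5,54.5]));print('lid',(u-200)*3.3,(v-120)*3.3)
u,v=proj(s,toW([-28,0,77.5]));
# hinge check
for y in(-70,70):
  u,v=proj(s,toW([55,y,60]));print('hinge',(u-200)*3.3,(v-120)*3.3)
i=cv2.resize(s['img'][165:250,330:410,::-1],None,fx=7,fy=7,interpolation=2);cv2.imwrite('pics/s15.png',i)
"
```

```text
0 -71 crop 489 363 wrist 227 294
0 71 crop 474 199 wrist 405 293
0.05 -71 crop 491 358 wrist 226 298
0.05 71 crop 476 194 wrist 407 298
0.1 -71 crop 494 353 wrist 225 303
0.1 71 crop 478 189 wrist 408 302
0.15 -71 crop 497 349 wrist 223 308
0.15 71 crop 481 185 wrist 409 307
lid 532.353343262259 383.7604814019982
hinge 626.9219966487613 384.8936884290674
hinge 596.9231974367185 223.52538936568828
```

View pics/s15.png

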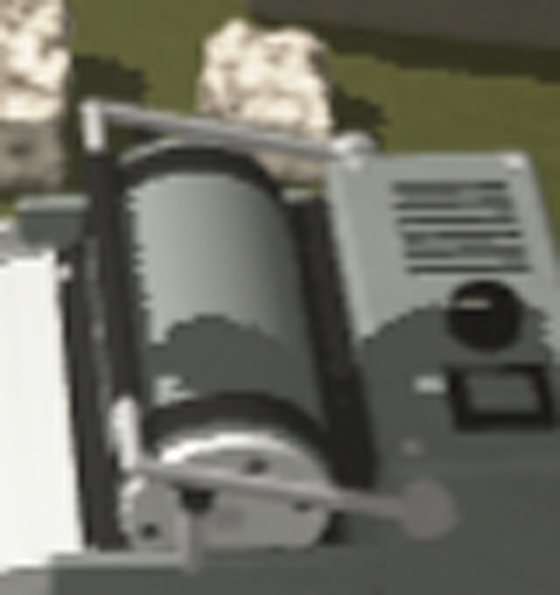

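```bash
python3 -c "
from rig import ctrl
print(ctrl.hand_in())"
```

```text
the job is handed in; nothing more can be done
None
```

The drum is seated between the rollers, the bail is down on its rests, and I have handed the job in. Hand-in gave no verdict.

- **Drum:** I pushed it up the ramp with the half-open fingertips at about 70 mm/s, with 6–7 N of contact force on the slope, until it dropped into the cradle. The scene picture shows the lid centre within about 2 mm of where a seated drum's should be. The drum looks square to the rollers.
- **Bail:** I swung it over from behind with the shut fingers, then pressed the bar down from above. On the first press the finger came down beside the bar, so I lifted, moved 9 mm and pressed again. The bar then met its rests at about 16 N, and I pressed a further 2 mm. Afterwards the bail's corners in the scene and wrist views matched the fully-down position.
- **Surroundings and time:** The arm is clear of everything, with about zero force. The castings, paint pot and tape look unmoved in the pictures; I did not measure them. It took about 15 s of the 58 s allowed.

One small disagreement: the bail bar's middle showed up 1 to 4 mm to the side in my estimated mill frame, which had no effect on the job.

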